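# Lock the ring mandrel in its bench clamp

### The arm

A 6-joint arm with a two-finger parallel gripper is mounted at the origin on the work surface. World frame = base frame: x ahead of the robot, y to its left, z up, the work surface at z = 0. Lengths are in mm, angles in rad, forces in N, time in s.
With the tool pointing down it reaches from about 400 to 925 mm from the base axis. Payload 12.5 kg.
Tool frame: the origin (TCP) lies midway between the tips of the shut fingers; the grasp point (between the pads) lies 19 mm behind it; z points along the fingers, y is the line along which they close (so a half turn about z gives the same grasp; the last joint's range is limited). The gripper opens to 95 mm and grips with 3 to 60 N. Pads are 20 mm wide; open, the fingers measure 119 mm over their backs; the gripper's body (75 mm by 180 mm) begins 59 mm behind the grasp point.
Start: joints at [1.212, 0.491, 1.559, -0, 1.092, -0.106], TCP at [156.304, 605.158, 214.661] pointing down, gripper open.
Joint ranges: [-3.1, 3.1], [-0.84, 2.19], [0.05, 2.79], [-1.13, 4.28], [0.06, 2.93], [-2.69, 2.69]. Speed limits (rad/s): [2.22, 2.22, 2.79, 3.14, 3.14, 3.14].

### API

Orientations are given as [roll, pitch, yaw] about the fixed x, y, z axes, in that order (R = Rz(yaw) Ry(pitch) Rx(roll)).
In Python, from cell import env gives the robot as it stands.
- The arm moves only by the tool arm_command, never from a script. Its argument "targets" is a list of rows, each a list of 5 numbers: the shift along the tool's x, y, z in mm, then the turn about the tool's z in degrees, then the opening, from 0 (shut) to 1 (fully open). In form: [[tx, ty, tz, roll, fingers], ...]. A call has 1 to 5 rows; each row is the pose to reach, as a shift and turn from the pose commanded when the call began, along the tool's axes at that moment; what a row does not reach only later rows make up. A row lasts 1/10 s, in which the tool goes at most 50 mm and 8.59 degrees, less where a joint would pass 70% of its speed; a pose out of reach is approached as far as the arm can. A call with a gripper value outside its range is refused whole. The fingers move at their own pace and stop on an object; the grip force is fixed at half the most. Time passes only in rows, so rows that repeat a pose let the fingers close. It gives the time, the measured TCP pose, the force, the opening and the grip force at its end, in the units of the state.
- env.state(): the state, without advancing time (a new reading comes with each control period).
- env.read_camera(name): name is "side" or "top"; returns a dict with "frame" (420x560x3 uint8, red, green, blue), "vertical_fov" (degrees; the focal length in pixels is half the picture's height over the tangent of half this angle, whatever the lens; pixels are square), "cx", "cy" (the principal point, pixels), "k1" (the pictures are not rectified: a ray, as slopes to the right and down, at radius r is drawn at 1 + k1 r^2 times it, then the intrinsics apply), "world_from_camera" (4x4, takes a point from camera to world coordinates). Camera axes: x right, y down, z forward; pixel columns grow to the right and rows downward; lengths in mm; the calibration is good to about 2 mm. A picture is of the moment at which its call begins. There is no depth.
- env.job_done(): hands the job in; it is judged then, once.
The state is a dict: "t": time; "joints": joint angles; "qvel": joint speeds; "tau": joint torques, N m; "eef_pos": TCP position; "tcp_rot": TCP orientation; "ft_force": force on the tool from outside, world axes, zero at the start; "moment": the same for the moment, N m; "opening": opening from 0.0 (shut) to 1.0 (fully open); "grip_force": force on a finger pad.
Only numpy, scipy, OpenCV 4.12 (cv2) and the standard library are available. Lean on these libraries where they do the work, as an engineer would, in place of code of your own. Each camera call takes 0.05 s, during which the arm holds its last target. There are 200 camera calls.

### The job

The steel ring mandrel on the jeweller's counter lies loose in its bench clamp. First turn the wing nut on top of that clamp clockwise until it comes to its firm stop, so that the cam lever meets firm resistance; then press the cam lever at the clamp's side fully down to level and let go. Leave the empty spare clamp alone.

Things in the scene. Friction and masses are not known exactly. Their poses are not given: they have to be found in the camera images.
- clamp: the clamp that holds the mandrel (275 mm tapered steel stick, about 23 mm thick at the strap, a gold ring near its thin end), fixed to the counter: grey block 90 x 130 mm, 58 mm high, on a 130 x 155 mm plate. Origin: middle of its underside, under the nut's bolt. x axis: the way its lever and the mandrel's thin end point; lever 85 mm out on its -y side, mandrel 31 mm out on +y.
- clamp_nut_grip (a point): centre of the wing of the steel wing nut on top of that clamp, about 107 mm above the counter, on the vertical bolt it turns about. The wing is an upright bar 60 mm long (x axis), 12 mm thick (y axis), 30 mm high (z up): pinch it across the 12 mm. Below it are a 30 mm round collar 14 mm high and a flat strap, whose top is 29 mm below this point.
- clamp_nut (a joint): turn of that wing nut in rad, growing clockwise seen from above; firm stop at 1.2 (tight). It starts between 0 and 0.35 and stays where left. Turning it takes about 0.2 N m, and the nut sinks 4 mm per rad. From 0.8 on it loads the cam and makes the lever stiff.
- clamp_lever_paddle (a point): point on the upper face of the paddle (38 x 26 x 12 mm) at the end of that clamp's steel cam lever, on its centre line; the paddle reaches 20 mm further out. x axis: along the lever, outwards; y: along the level pivot axis; z: out of the upper face. The pivot is 100 mm back along x and 6 mm down along z, 40 mm above the counter.
- clamp_lever (a joint): cam lever in rad: 0 = up (54 degrees above level), growing as it is pressed down; 0.95 = closed, level, at a stop (upper face of the paddle then 46 mm above the counter). It starts between 0 and 0.25 and stays where left. With the nut tight, pressing the paddle down takes 7 to 12 N; with the nut loose, about 1 N.
- spare: the empty spare clamp of the same build, with its own wing nut and lever but no mandrel, fixed to the counter; the origin is the middle of its underside, its x axis points the way its lever points, its lever is on its -y side (85 mm out). To be left alone: do not push against it.

How it is judged (in metres and radians):
On the way, in this order (a step that is already met when the one before it is completed fails the run):
1. the mandrel clamp's wing nut is turned clockwise to its stop (within about 10 degrees) (value of joint clamp_nut above 1.02 rad), for 0.2 s.
2. then its cam lever is pressed down to level (within about 10 degrees) (value of joint clamp_lever above 0.77 rad), for 0.2 s.
At the end, for the whole second after the job is handed in: The mandrel clamp's wing nut is within about 10 degrees of its stop (1.02 rad or more) and its cam lever is closed, within about 10 degrees of level (0.77 rad or more), at rest (value of joint clamp_nut above 1.02 rad and value of joint clamp_lever above 0.77 rad and velocity of joint clamp_lever below 0.1 rad/s); the robot touches nothing.
It fails at once if the robot pushes against the spare clamp (over 4 N) (contact force between spare and the arm above 4 N or contact force between spare and the fingers above 4 N).
It also fails if it takes over 45 s, if anything falls off the work surface, if the arm or the gripper's body presses on something with over 40 N, if the wrist force passes 120 N, or if a joint passes its speed limit or range.

## Working session

There is one attempt and no reset: what is moved stays moved. The work goes in short steps, Python scripts to look and compute and a tool call to move; the robot and the scene stay as the last step left them, time stands still between calls to the robot, and variables do not carry over. Pictures are saved under pics/ and viewed, at most 10 in all, crops included, and the job is handed in when it is done.

Besides the shell and the picture viewer there is one more tool, called after "Call:" as name(argument=value, ...) on one line, values as JSON. arm_command: Moves the arm, as the interface text tells. Its arguments: {"type":"object","properties":{"targets":{"type":"array","items":{"type":"array","items":{"type":"number"}}}},"required":["targets"]}

```bash
mkdir -p pics
cat > h.py <<'E'
import numpy as np, cv2
from cell import env
def grab(n,f):
    c=env.read_camera(n); cv2.imwrite(f,c["frame"][:,:,::-1]); 
    np.savez(f"{n}.npz",**{k:v for k,v in c.items() if k!="frame"}); return c
def load(n): return dict(np.load(f"{n}.npz"))
def K(c):
    f=210/np.tan(np.radians(float(c["vertical_fov"]))/2)
    return np.array([[f,0,float(c["cx"])],[0,f,float(c["cy"])],[0,0,1]]),np.array([float(c["k1"]),0,0,0])
def ray(c,uv):
    k,d=K(c); p=cv2.undistortPoints(np.array([[uv]],float),k,d)[0,0]
    T=np.array(c["world_from_camera"]); return T[:3,3],T[:3,:3]@np.array([p[0],p[1],1])
def onz(c,uv,z):
    o,r=ray(c,uv); return o+r*(z-o[2])/r[2]
def proj(c,P):
    k,d=K(c); T=np.linalg.inv(np.array(c["world_from_camera"]))
    return cv2.projectPoints(np.array(P,float).reshape(-1,1,3),cv2.Rodrigues(T[:3,:3])[0],T[:3,3],k,d)[0][:,0]
E
python3 - <<'E'
from h import *
for n in("side","top"):
    c=grab(n,f"pics/{n}0.png"); print(n,np.round(c["world_from_camera"],2).tolist(),c["vertical_fov"],c["k1"])
print(env.state())
E
```

```text
side [[0.69, -0.44, 0.58, 71.85], [-0.72, -0.39, 0.57, -472.64], [-0.02, -0.81, -0.58, 573.89], [0.0, 0.0, 0.0, 1.0]] 53.29736823016549 -0.0424030028641886
top [[-0.02, -0.99, 0.1, 448.04], [-1.0, 0.03, 0.02, -12.93], [-0.02, -0.1, -0.99, 977.33], [0.0, 0.0, 0.0, 1.0]] 50.783203922387614 -0.14779797320630517
{'t': 0.1, 'joints': array([ 1.21236285e+00,  4.91479799e-01,  1.55935900e+00,  1.28876667e-05,
        1.09171349e+00, -1.05601311e-01]), 'qvel': array([ 0.00033774, -0.00092654, -0.00209185,  0.00018507,  0.00203035,
        0.00010332]), 'tau': array([ 3.22117521e-03, -6.13624692e+01, -2.58605468e+01,  6.93704537e-02,
        4.70011239e-02, -9.57608836e-05]), 'eef_pos': array([156.24580711, 604.9442678 , 214.14245361]), 'tcp_rot': array([-3.14063957e+00, -1.12518212e-04,  2.88875448e+00]), 'ft_force': array([-0.30512445, -0.13772237, -0.0435531 ]), 'moment': array([ 0.01112509, -0.06280443, -0.03948093]), 'grip_force': 0.0, 'opening': 0.9982619337873441}
```

View pics/top0.png

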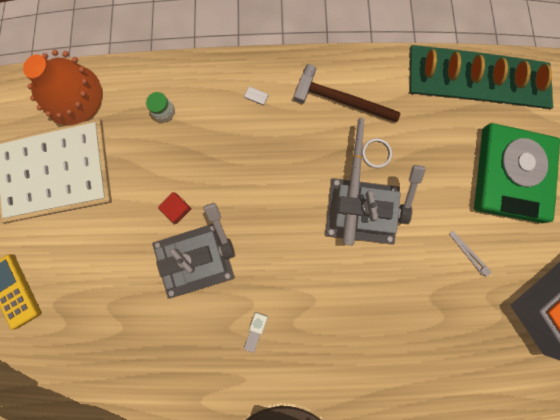

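View pics/side0.png

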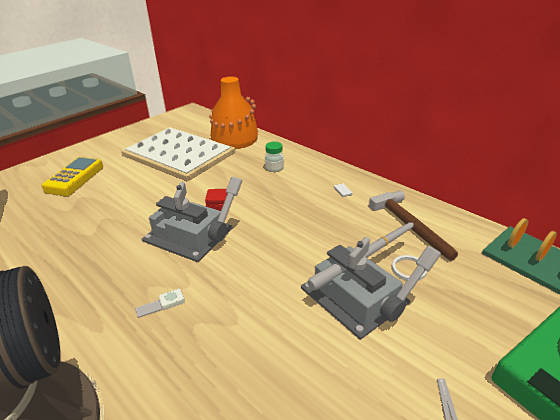

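The top view shows the mandrel clamp at about (366,210), with its lever paddle at (417,173), and the spare at (193,262). The side view shows the mandrel clamp at about (360,290). I'll zoom in on both.

Run:
```python
import cv2,numpy as np
t=cv2.resize(cv2.imread("pics/top0.png")[110:260,310:440],None,fx=4,fy=4,interpolation=2)[:600]
s=cv2.resize(cv2.imread("pics/side0.png")[215:345,295:445],None,fx=4,fy=4,interpolation=2)
cv2.imwrite("pics/tc.png",t);cv2.imwrite("pics/sc.png",s)
```

```text
(no output)
```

View pics/tc.png

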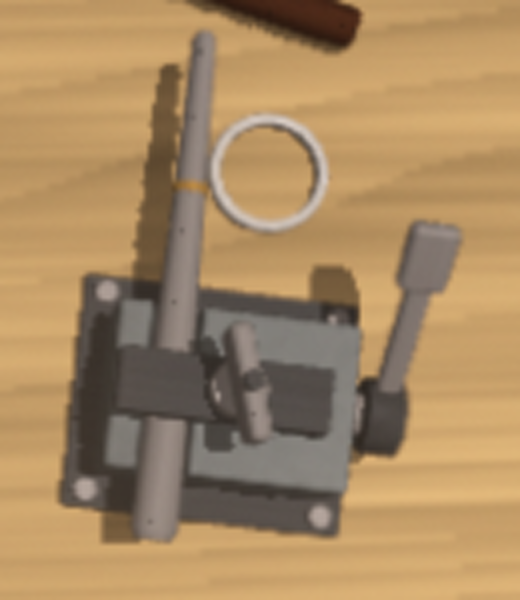

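View pics/sc.png

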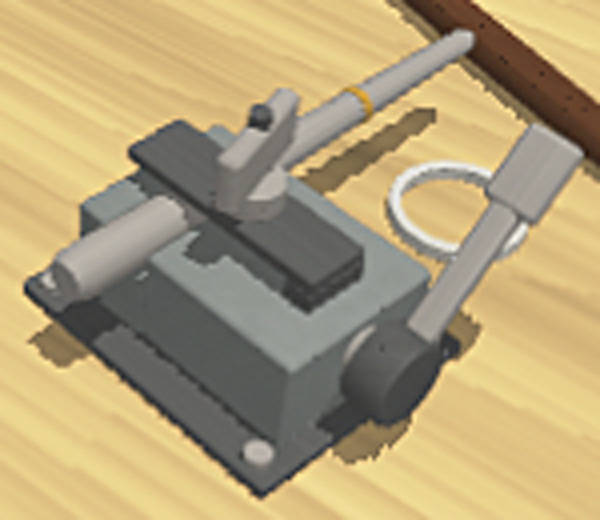

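```bash
cat > fit.py <<'E'
from h import *
from scipy.optimize import least_squares
from scipy.spatial.transform import Rotation as R
T,S=load("top"),load("side")
def blk(p): return [([45,-65,58],p[0]),([-45,-65,58],p[1]),([-45,65,58],p[2])]
def model(v):
    x,y,yaw,nut,lev,px,wz=v
    def W(P): return R.from_euler("z",yaw).apply(P)+[x,y,0]
    B=[[45,-65,58],[-45,-65,58],[-45,65,58],[45,65,58]]
    a=np.radians(54)-lev; u=np.array([np.cos(a),0,np.sin(a)]); n=np.array([-np.sin(a),0,np.cos(a)])
    L=[np.array([px,-85,40])+u*l+n*6+[0,s,0] for l,s in((120,13),(120,-13),(82,13))]
    w=R.from_euler("z",-nut)
    N=[w.apply([30,0,0])+[0,0,wz+15],w.apply([-30,0,0])+[0,0,wz+15]]
    PL=[[65,77.5,8],[65,-77.5,8],[-65,77.5,8],[-65,-77.5,8]]
    return W(np.array(B+L+N+PL))
tc=[(360,328),(345,490),(107,465),(120,300),(415,220),(462,232),(398,283),(240,327),(258,436),(88,273),(358,300),(62,503),(337,535)]
sc=[(430,272),(290,372),(82,207),None,(535,122),(583,155),(487,188),(288,95),(228,160),None,None,(25,280),(262,490)]
tp=np.array(tc)/4+[310,110]-.375
m=[i for i,p in enumerate(sc) if p]; sp=np.array([sc[i] for i in m])/4+[295,215]-.375
def res(v):
    P=model(v); return np.r_[(proj(T,P)-tp).ravel(),(proj(S,P[m])-sp).ravel()]
if __name__=="__main__":
    x0=np.r_[onz(T,(374,205),122)[:2],0,.2,.1,0,107]
    r=least_squares(res,x0,loss="soft_l1"); print(x0[:2],np.round(r.x,3)); print(np.round(res(r.x).reshape(-1,2),1).tolist())
    v=r.x; print("paddle",model(np.r_[v])[4:7].round(1).tolist())
E
python3 fit.py
```

```text
[ 545.00433536 -192.25134376] [ 5.45936e+02 -1.91250e+02 -1.47000e-01 -2.93000e-01  2.60000e-01
 -2.25000e-01  1.01308e+02]
[[0.0, -0.8], [-0.1, 1.0], [-2.0, -0.1], [-0.7, -1.2], [-0.4, 0.2], [0.6, -1.1], [-0.6, 1.0], [0.3, -1.4], [1.7, 1.2], [-0.1, -0.2], [1.0, 1.5], [-0.0, 0.4], [0.9, 0.7], [0.6, -1.4], [-0.4, -1.2], [-2.0, -2.3], [0.2, -0.3], [1.5, -0.7], [-1.2, 1.4], [1.0, -0.6], [-0.1, 2.4], [-0.8, 0.3], [0.8, 0.4]]
paddle [[623.6, -275.5, 120.3], [619.8, -301.2, 120.3], [594.4, -271.2, 96.4]]
```

```bash
cat > go.py <<'E'
import sys
from h import *
from scipy.spatial.transform import Rotation as R
def go(x,y,z,wing=None):
    s=env.state(); r=R.from_euler("xyz",s["tcp_rot"]); d=r.inv().apply(np.array([x,y,z])-s["eef_pos"])
    yaw=s["tcp_rot"][2]; roll=0 if wing is None else -np.degrees((wing-yaw+np.pi)%(2*np.pi)-np.pi)
    print("shift",d.round(1),"roll",round(roll,1),"| pos",s["eef_pos"].round(1),"rot",s["tcp_rot"].round(3),"j",s["joints"].round(2),"F",s["ft_force"].round(1),"M",s["moment"].round(2),"op",round(s["opening"],3),"grip",round(s["grip_force"],1),"t",s["t"])
if __name__=="__main__": go(*map(float,sys.argv[1:]))
E
python3 go.py 480 250 214 3.288
```

```text
shift [-4.023e+02 -2.627e+02  3.000e-01] roll -22.9 | pos [156.2 604.9 214.1] rot [-3.141 -0.     2.889] j [ 1.21  0.49  1.56  0.    1.09 -0.11] F [-0.3 -0.1 -0. ] M [ 0.01 -0.06 -0.04] op 0.998 grip 0.0 t 0.1
```

Call:
arm_command(targets=[[-40,-26,0,-5,0.6],[-80,-52,0,-10,0.6],[-120,-79,0,-15,0.6],[-160,-105,0,-20,0.6],[-200,-131,0,-23,0.6]])

```text
t: 0.6
eef_pos: [318.0, 426.7, 214.5]
tcp_rot: [-3.142, -0.0, -2.989]
ft_force: [0.9, 0.9, -0.5]
opening: 0.642
grip_force: 0.0
```

```bash
python3 go.py 480 250 214 3.288
```

```text
shift [-133.3 -199.3    0.5] roll 0.3 | pos [318.  426.7 214.5] rot [-3.142 -0.    -2.989] j [ 0.81  0.36  1.79 -0.    1.   -0.92] F [ 0.9  0.9 -0.5] M [ 0.02 -0.01  0.02] op 0.642 grip 0.0 t 0.6
```

Call:
arm_command(targets=[[-26,-40,0,0,0.6],[-53,-80,0,0,0.6],[-80,-120,0,0,0.6],[-106,-160,0,0,0.6],[-133,-199,0,0,0.6]])

```text
t: 1.1
eef_pos: [479.1, 249.4, 214.6]
tcp_rot: [3.142, -0.0, -2.993]
ft_force: [1.0, 1.3, 0.3]
opening: 0.601
grip_force: 0.0
```

```bash
python3 go.py 546 -191 180 3.288
```

```text
shift [  -1.  -445.4   34.5] roll 0.1 | pos [479.1 249.4 214.6] rot [ 3.142 -0.    -2.993] j [ 0.36  0.37  1.77  0.    1.   -1.36] F [1.  1.3 0.3] M [ 0.06  0.   -0.02] op 0.601 grip 0.0 t 1.1
```

Call:
arm_command(targets=[[0,-45,0,0,0.6],[0,-90,0,0,0.6],[0,-135,0,0,0.6],[0,-180,0,0,0.6],[0,-225,0,0,0.6]])

```text
t: 1.6
eef_pos: [511.4, 26.8, 214.5]
tcp_rot: [3.141, -0.0, -2.993]
ft_force: [0.4, 0.3, 0.3]
opening: 0.599
grip_force: 0.0
```

Call:
arm_command(targets=[[0,-45,0,0,0.6],[0,-90,0,0,0.6],[0,-135,0,0,0.6],[0,-180,10,0,0.6],[-1,-220,20,0,0.6]])

```text
t: 2.1
eef_pos: [545.0, -191.0, 194.3]
tcp_rot: [-3.141, 0.0, -2.994]
ft_force: [0.7, 0.9, -0.3]
opening: 0.598
grip_force: 0.0
```

```bash
python3 go.py 546 -191 125 3.288
python3 - <<'E'
from h import *
a=grab("top","pics/t1.png")["frame"];b=grab("side","pics/s1.png")["frame"]
f=lambda i,x,y:cv2.resize(i[y:y+150,x:x+100],None,fx=4,fy=4,interpolation=2)
cv2.imwrite("pics/c1.png",np.hstack([f(a,320,110),f(b,310,190)])[:,:,::-1])
E
```

```text
shift [-0.9 -0.1 69.3] roll 0.1 | pos [ 545.  -191.   194.3] rot [-3.141  0.    -2.994] j [-0.45  0.44  1.7   0.    0.99 -2.17] F [ 0.7  0.9 -0.3] M [ 0.06 -0.07  0.03] op 0.598 grip 0.0 t 2.1
```

View pics/c1.png

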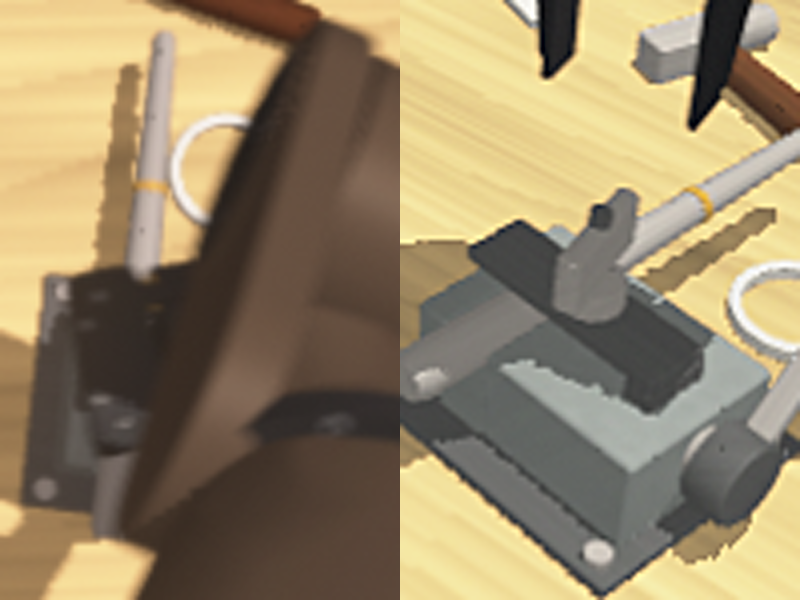

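The side crop shows the finger tips at crop (548,77) and (690,128), straddling the wing, whose bolt tip is at (600,215). I'll check that against the projection.

Run:
```python
from h import *
S=load("side")
p=proj(S,[[545,-191,194.3],[545,-191,122],[545,-191,107],[546,-191,128],[575.6,-186.8,122],[516.3,-195,122]])
print(((p-[310,190])*4+[400,0]).round())
```

```text
[[615.  77.]
 [599. 219.]
 [596. 246.]
 [601. 207.]
 [632. 181.]
 [566. 257.]]
```

Call:
arm_command(targets=[[-1,0,23,0,0.6],[-1,0,46,0,0.6],[-1,0,66,0,0.6],[-1,0,66,0,0.6]])

```text
t: 2.6
eef_pos: [544.9, -187.5, 126.4]
tcp_rot: [3.139, -0.004, -2.993]
ft_force: [-0.6, 0.7, 0.1]
opening: 0.595
grip_force: 0.0
```

```bash
python3 go.py 546 -191 98 3.288
python3 - <<'E'
from h import *
b=grab("side","pics/s2.png")["frame"]
f=lambda i,x,y:cv2.resize(i[y:y+100,x:x+120],None,fx=5,fy=5,interpolation=2)
cv2.imwrite("pics/c2.png",f(b,310,200)[:,:,::-1])
E
```

```text
shift [-0.7 -3.7 28.4] roll 0.1 | pos [ 544.9 -187.5  126.4] rot [ 3.139 -0.004 -2.993] j [-0.45  0.53  1.77  0.    0.85 -2.17] F [-0.6  0.7  0.1] M [ 0.02 -0.03  0.03] op 0.595 grip 0.0 t 2.6
```

View pics/c2.png

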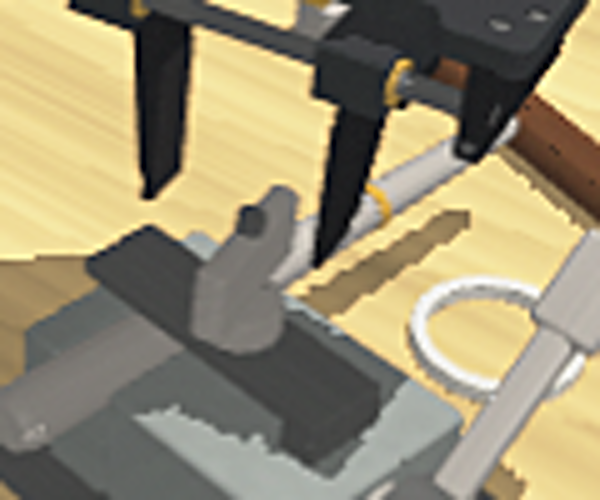

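The tips, at crop (150,197) and (318,262), straddle the wing but sit about 3 mm towards +y, which agrees with the state reading. I'll correct that while lowering.

Call:
arm_command(targets=[[-1,-4,10,0,0.6],[-1,-4,20,0,0.6],[-1,-4,28,0,0.6],[-1,-4,28,0,0.6],[-1,-4,28,0,0.6]])

```text
t: 3.15
eef_pos: [547.6, -192.4, 100.5]
tcp_rot: [3.141, -0.0, -2.993]
ft_force: [-0.0, -0.1, -0.1]
opening: 0.602
grip_force: 0.0
```

```bash
python3 go.py 546 -191 98 3.288
```

```text
shift [1.4 1.6 2.5] roll 0.1 | pos [ 547.6 -192.4  100.5] rot [ 3.141 -0.    -2.993] j [-0.45  0.57  1.78  0.    0.79 -2.17] F [-0.  -0.1 -0.1] M [-0.01 -0.04 -0.05] op 0.602 grip 0.0 t 3.15
```

Call:
arm_command(targets=[[1,1,2,0,0.3],[1,1,2,0,0],[1,1,2,0,0],[1,1,2,0,0],[1,1,2,0,0]])

```text
t: 3.65
eef_pos: [546.6, -191.6, 98.7]
tcp_rot: [-3.142, 0.0, -2.993]
ft_force: [-0.6, -0.4, 0.2]
opening: 0.235
grip_force: 0.0
```

```bash
python3 go.py 546 -191 98 3.288
```

```text
shift [0.5 0.7 0.7] roll 0.1 | pos [ 546.6 -191.6   98.7] rot [-3.142  0.    -2.993] j [-0.45  0.57  1.79  0.    0.79 -2.17] F [-0.6 -0.4  0.2] M [ 0.04  0.01 -0.01] op 0.235 grip 0.0 t 3.65
```

Call:
arm_command(targets=[[0,0,0,0,0],[0,0,0,0,0],[0,0,0,0,0],[0,0,0,0,0]])

```text
t: 4.05
eef_pos: [546.2, -189.9, 98.6]
tcp_rot: [3.139, -0.001, -2.993]
ft_force: [-0.7, 11.3, 5.1]
opening: 0.124
grip_force: 30.0
```

```bash
python3 go.py 546 -191 98 3.288
```

```text
shift [ 0.4 -1.1  0.6] roll 0.1 | pos [ 546.2 -189.9   98.6] rot [ 3.139e+00 -1.000e-03 -2.993e+00] j [-0.45  0.57  1.79  0.    0.79 -2.17] F [-0.7 11.3  5.1] M [ 2.17 -0.03 -0.17] op 0.124 grip 30.0 t 4.05
```

Call:
arm_command(targets=[[0,2,0,4,0],[0,2,0.5,11,0],[0,2,1,18,0],[0,2,1.5,25,0],[0,2,2,32,0]])

```text
t: 4.55
eef_pos: [546.1, -189.5, 96.6]
tcp_rot: [3.142, -0.0, 2.727]
ft_force: [-0.7, 0.8, 0.6]
opening: 0.125
grip_force: 30.0
```

```bash
python3 go.py 546 -191 98 3.288
```

```text
shift [-0.5 -1.4 -1.4] roll -32.1 | pos [ 546.1 -189.5   96.6] rot [ 3.142 -0.     2.727] j [-0.45  0.57  1.79  0.    0.78 -1.6 ] F [-0.7  0.8  0.6] M [0.15 0.13 0.09] op 0.125 grip 30.0 t 4.55
```

Call:
arm_command(targets=[[0,0,0.4,6,0],[0,0,0.8,12,0],[0,0,1.2,16,0],[0,0,1.2,16,0]])

```text
t: 4.95
eef_pos: [546.2, -189.5, 95.6]
tcp_rot: [3.142, -0.0, 2.452]
ft_force: [-0.3, 1.0, 3.0]
opening: 0.123
grip_force: 30.0
```

```bash
python3 go.py 546 -191 98 3.288
```

```text
shift [-0.8 -1.3 -2.4] roll -47.9 | pos [ 546.2 -189.5   95.6] rot [ 3.142 -0.     2.452] j [-0.45  0.57  1.79  0.    0.78 -1.33] F [-0.3  1.   3. ] M [ 0.12  0.23 -0.07] op 0.123 grip 30.0 t 4.95
```

Call:
arm_command(targets=[[0,0,0.3,4,0],[0,0,0.6,8,0],[0,0,0.6,8,0]])

```text
t: 5.25
eef_pos: [546.3, -189.6, 95.3]
tcp_rot: [-3.142, 0.001, 2.314]
ft_force: [-1.5, 1.6, 5.8]
opening: 0.128
grip_force: 30.8
```

```bash
python3 go.py 546 -191 98 3.288
```

```text
shift [-0.8 -1.2 -2.7] roll -55.8 | pos [ 546.3 -189.6   95.3] rot [-3.142e+00  1.000e-03  2.314e+00] j [-0.45  0.57  1.79 -0.    0.78 -1.19] F [-1.5  1.6  5.8] M [0.2  0.28 0.73] op 0.128 grip 30.8 t 5.25
```

Call:
arm_command(targets=[[0,0,0,3,0],[0,0,0,6,0],[0,0,0,6,0]])

```text
t: 5.55
eef_pos: [546.7, -189.9, 95.4]
tcp_rot: [3.141, 0.002, 2.211]
ft_force: [-0.1, -1.2, 5.8]
opening: 0.149
grip_force: 33.3
```

```bash
python3 go.py 546 -191 98 3.288
```

```text
shift [-0.4 -1.2 -2.6] roll -61.7 | pos [ 546.7 -189.9   95.4] rot [3.141e+00 2.000e-03 2.211e+00] j [-0.45  0.57  1.79 -0.    0.78 -1.09] F [-0.1 -1.2  5.8] M [-0.13 -0.01  0.91] op 0.149 grip 33.3 t 5.55
```

The wing twists in the pads and the moment has reached 0.9 N m, so the nut is at its stop. I'll release and rise.

Call:
arm_command(targets=[[0,0,0,0,0.5],[0,0,0,0,0.5],[0,0,0,0,0.5],[0,0,-40,0,0.5],[0,0,-80,0,0.5]])

```text
t: 6.05
eef_pos: [545.6, -189.4, 174.8]
tcp_rot: [-3.14, -0.003, 2.209]
ft_force: [0.7, -0.7, -0.0]
opening: 0.48
grip_force: 0.0
```

```bash
python3 go.py 610 -287 200 3.0
```

```text
shift [-116.7   -6.5  -25.5] roll -45.3 | pos [ 545.6 -189.4  174.8] rot [-3.140e+00 -3.000e-03  2.209e+00] j [-0.45  0.47  1.72  0.    0.95 -1.09] F [ 0.7 -0.7 -0. ] M [-0.06 -0.   -0.06] op 0.48 grip 0.0 t 6.05
```

```bash
python3 go.py 608 -285 150 1.424
```

```text
shift [-114.    -6.8   24.5] roll 45.0 | pos [ 545.6 -189.4  174.8] rot [-3.140e+00 -3.000e-03  2.209e+00] j [-0.45  0.47  1.72  0.    0.95 -1.09] F [ 0.7 -0.7 -0. ] M [-0.06 -0.   -0.06] op 0.48 grip 0.0 t 6.05
```

Call:
arm_command(targets=[[-24,0,0,8.5,0],[-48,0,0,17,0],[-72,-2,0,25.5,0],[-96,-5,0,34,0],[-111,-8,0,42.5,0]])

```text
t: 6.55
eef_pos: [606.4, -284.8, 174.4]
tcp_rot: [-3.141, -0.0, 1.461]
ft_force: [0.8, -1.0, 0.8]
opening: 0.134
grip_force: 0.0
```

```bash
python3 go.py 608 -285 135 1.424
```

```text
shift [ 0.   1.7 39.4] roll 2.1 | pos [ 606.4 -284.8  174.4] rot [-3.141 -0.     1.461] j [-0.54  0.59  1.48  0.    1.06 -0.43] F [ 0.8 -1.   0.8] M [-0.08  0.09 -0.07] op 0.134 grip 0.0 t 6.55
```

Call:
arm_command(targets=[[0,0,20,2,0],[0,0,40,2,0],[0,0,40,2,0],[0,0,40,2,0],[0,0,40,2,0]])

```text
t: 7.05
eef_pos: [606.3, -283.7, 135.9]
tcp_rot: [3.14, 0.0, 1.432]
ft_force: [-0.2, -0.0, -0.6]
opening: 0.005
grip_force: 0.0
```

```bash
python3 go.py 608 -285 135 1.424
python3 - <<'E'
from h import *
b=grab("side","pics/s3.png")["frame"]
cv2.imwrite("pics/c3.png",cv2.resize(b[170:320,330:480],None,fx=4,fy=4,interpolation=2)[:,:,::-1])
E
```

```text
shift [-1.   1.9  0.9] roll 0.4 | pos [ 606.3 -283.7  135.9] rot [3.14  0.    1.432] j [-0.54  0.63  1.52  0.    0.99 -0.4 ] F [-0.2 -0.  -0.6] M [-0.12  0.07  0.03] op 0.005 grip 0.0 t 7.05
```

View pics/c3.png

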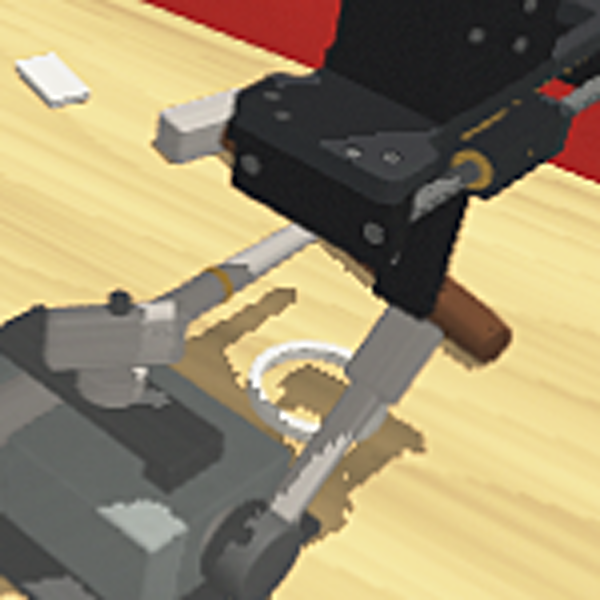

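The finger tips are over the paddle's outer half, at crop (405,310), and centred sideways. The nut has clearly turned. Now I'll press.

Call:
arm_command(targets=[[-0.5,3,10,0,0],[-0.5,5,20,0,0],[-0.5,8,28,0,0],[-0.5,12,36,0,0],[-0.5,15,44,0,0]])

```text
t: 7.6
eef_pos: [621.1, -286.2, 90.0]
tcp_rot: [3.141, -0.0, 1.431]
ft_force: [0.6, -0.2, 2.7]
opening: 0.005
grip_force: 0.9
```

```bash
python3 go.py 632 -288 46 1.424
```

```text
shift [-0.2 11.  44. ] roll 0.4 | pos [ 621.1 -286.2   90. ] rot [ 3.141 -0.     1.431] j [-0.53  0.7   1.52  0.    0.92 -0.39] F [ 0.6 -0.2  2.7] M [-0.08  0.   -0.  ] op 0.005 grip 0.9 t 7.6
```

Call:
arm_command(targets=[[0,3,9,0,0],[0,6,18,0,0],[0,8,27,0,0],[0,9,34,0,0],[0,9,40,0,0]])

```text
t: 8.1
eef_pos: [629.6, -287.4, 50.0]
tcp_rot: [-3.141, -0.0, 1.431]
ft_force: [1.3, -0.2, 1.5]
opening: 0.005
grip_force: 0.9
```

```bash
python3 go.py 632 -288 46 1.424
```

```text
shift [-0.3  2.5  4. ] roll 0.4 | pos [ 629.6 -287.4   50. ] rot [-3.141 -0.     1.431] j [-0.52  0.76  1.52  0.    0.86 -0.38] F [ 1.3 -0.2  1.5] M [-0.13 -0.18  0.  ] op 0.005 grip 0.9 t 8.1
```

Run:
```python
from h import *
b=grab("side","pics/s4.png")["frame"]
cv2.imwrite("pics/c4.png",cv2.resize(b[190:340,320:470],None,fx=4,fy=4,interpolation=2)[:,:,::-1])
```

```text
(no output)
```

View pics/c4.png

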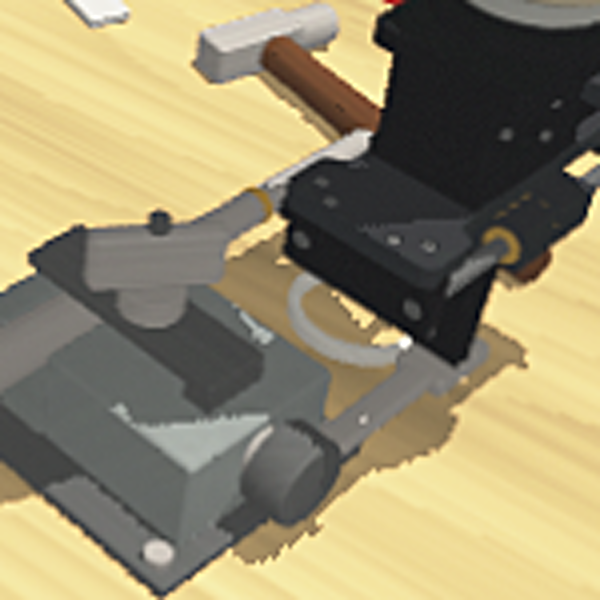

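The lever is nearly level under the fingers, but the force was low, so I'll check the nut angle from this picture before going on. Wing top ends are at crop (85,233) and (228,243).

Run:
```python
from h import *
S=load("side")
g=lambda x,y,z: onz(S,(320+x/4-.375,190+y/4-.375),z)
for z in(117,):
    a,b=g(85,231,z),g(228,240,z); d=b-a; print(a,b,np.hypot(*d[:2]),np.arctan2(d[1],d[0]),(a+b)/2)
# predicted wing outlines for several world angles
for th in (.146,-.6,-.7,-.8,-.9,-1.0,-1.1):
    u=np.array([np.cos(th),np.sin(th),0]);n=np.array([-u[1],u[0],0]);c=np.array([546,-189.5,117.5])
    P=np.array([c-30*u-6*n,c-30*u+6*n,c+30*u+6*n,c+30*u-6*n,c-30*u-6*n-[0,0,30],c+30*u-6*n-[0,0,30]])
    print(th,((proj(S,P)+.375-[320,190])*4).round().tolist())
print(env.state()["ft_force"],env.state()["t"])
```

```text
[ 523.44403551 -168.57410907  117.        ] [ 558.57283304 -216.07511645  117.        ] 59.079422117690925 -0.9340246238050574 [ 541.00843427 -192.32461276  117.        ]
0.146 [[138.0, 271.0], [111.0, 260.0], [177.0, 184.0], [202.0, 193.0], [132.0, 325.0], [195.0, 246.0]]
-0.6 [[94.0, 246.0], [85.0, 228.0], [219.0, 206.0], [230.0, 224.0], [90.0, 300.0], [222.0, 277.0]]
-0.7 [[91.0, 241.0], [84.0, 223.0], [223.0, 211.0], [231.0, 229.0], [86.0, 295.0], [223.0, 282.0]]
-0.8 [[88.0, 237.0], [85.0, 218.0], [226.0, 215.0], [232.0, 233.0], [84.0, 290.0], [224.0, 287.0]]
-0.9 [[86.0, 232.0], [85.0, 214.0], [229.0, 220.0], [231.0, 238.0], [82.0, 286.0], [223.0, 292.0]]
-1.0 [[85.0, 227.0], [87.0, 209.0], [230.0, 224.0], [230.0, 243.0], [80.0, 281.0], [222.0, 296.0]]
-1.1 [[84.0, 223.0], [89.0, 205.0], [231.0, 229.0], [228.0, 247.0], [80.0, 276.0], [220.0, 301.0]]
[ 0.03869411  0.19474365 -0.41266293] 8.15
```

Call:
arm_command(targets=[[0,1,2,0,0]])

```text
t: 8.25
eef_pos: [630.1, -287.3, 48.4]
tcp_rot: [-3.14, -0.001, 1.431]
ft_force: [-0.7, 0.4, 2.1]
opening: 0.005
grip_force: 0.7
```

Call:
arm_command(targets=[[0,1,2,0,0]])

```text
t: 8.35
eef_pos: [631.3, -287.6, 46.8]
tcp_rot: [-3.141, -0.0, 1.431]
ft_force: [-0.1, 0.1, 1.7]
opening: 0.007
grip_force: 0.8
```

Call:
arm_command(targets=[[0,0,2,0,0]])

```text
t: 8.45
eef_pos: [631.6, -287.8, 45.9]
tcp_rot: [3.141, 0.0, 1.432]
ft_force: [-7.8, 1.7, 24.9]
opening: 0.002
grip_force: 11.9
```

Call:
arm_command(targets=[[0,0,1,0,0],[0,0,1,0,0]])

```text
t: 8.65
eef_pos: [631.6, -287.8, 46.0]
tcp_rot: [3.141, 0.001, 1.432]
ft_force: [-6.3, 2.2, 16.9]
opening: 0.004
grip_force: 8.7
```

Pressing took only about 2 N until the stop at 46 mm, so the lever is hardly loaded and the nut may be short of its stop. To be safe I'll lift the lever again, tighten the nut further and press once more.

Call:
arm_command(targets=[[0,0,-20,0,0],[0,0,-40,-8.5,0.5],[0,0,-40,-17,0.5],[0,0,-40,-25.5,0.5],[0,0,-40,-34,0.5]])

```text
t: 9.15
eef_pos: [631.5, -287.6, 84.1]
tcp_rot: [3.141, 0.0, 2.031]
ft_force: [-0.3, 1.2, 0.3]
opening: 0.28
grip_force: 0.0
```

Call:
arm_command(targets=[[0,0,0,-8.5,0.5],[0,0,0,-17,0.5],[0,0,0,-25.5,0.5],[0,0,0,-34,0.5],[0,0,0,-42.5,0.5]])

```text
t: 9.65
eef_pos: [631.5, -287.7, 83.9]
tcp_rot: [3.141, 0.0, 2.773]
ft_force: [0.1, 0.2, 0.7]
opening: 0.499
grip_force: 0.0
```

Call:
arm_command(targets=[[0,0,0,-8.5,0.5],[0,0,0,-13,0.5],[0,0,0,-13,0.5]])

```text
t: 9.95
eef_pos: [631.5, -287.6, 83.8]
tcp_rot: [3.142, 0.0, 2.995]
ft_force: [-0.4, 0.2, 0.1]
opening: 0.501
grip_force: 0.0
```

```bash
python3 go.py 632 -288 28 2.995
```

```text
shift [-0.5 -0.3 55.8] roll -0.0 | pos [ 631.5 -287.6   83.8] rot [3.142 0.    2.995] j [-0.52  0.72  1.49  0.    0.93 -1.95] F [-0.4  0.2  0.1] M [ 0.08  0.02 -0.  ] op 0.501 grip 0.0 t 9.95
```

Call:
arm_command(targets=[[0,0,20,0,0.5],[0,0,40,0,0.5],[0,0,55,0,0.5],[0,0,55,0,0.5],[0,0,55,0,0]])

```text
t: 10.45
eef_pos: [631.6, -287.7, 29.0]
tcp_rot: [3.141, -0.0, 2.993]
ft_force: [0.3, -0.1, 0.6]
opening: 0.46
grip_force: 0.0
```

Call:
arm_command(targets=[[0,0,0,0,0],[0,0,0,0,0],[0,0,0,0,0]])

```text
t: 10.75
eef_pos: [631.8, -288.0, 29.7]
tcp_rot: [-3.141, 0.001, 2.993]
ft_force: [-0.6, -1.1, 2.1]
opening: 0.268
grip_force: 30.0
```

```bash
python3 go.py 632 -288 28 2.995
```

```text
shift [-0.2  0.1  1.7] roll -0.1 | pos [ 631.8 -288.    29.7] rot [-3.141e+00  1.000e-03  2.993e+00] j [-0.52  0.79  1.52 -0.    0.83 -1.95] F [-0.6 -1.1  2.1] M [-0.14 -0.03  0.03] op 0.268 grip 30.0 t 10.75
```

Call:
arm_command(targets=[[1,0,-13,0,0],[3.4,0,-26,0,0],[7.5,0,-38,0,0],[13,0,-50,0,0],[20,0,-60,0,0]])

```text
t: 11.25
eef_pos: [611.4, -284.8, 90.1]
tcp_rot: [-3.141, 0.001, 2.994]
ft_force: [-0.9, -4.1, -5.5]
opening: 0.27
grip_force: 30.0
```

```bash
python3 go.py 632 -288 28 2.995
```

```text
shift [-20.8  -0.1  62.1] roll -0.1 | pos [ 611.4 -284.8   90.1] rot [-3.141e+00  1.000e-03  2.994e+00] j [-0.53  0.69  1.54  0.    0.91 -1.96] F [-0.9 -4.1 -5.5] M [-0.8  -0.19  0.02] op 0.27 grip 30.0 t 11.25
```

Call:
arm_command(targets=[[0,0,0,0,0.6],[0,0,0,0,0.6],[0,0,0,0,0.6],[0,0,-40,0,0.6],[0,0,-80,0,0.6]])

```text
t: 11.75
eef_pos: [611.4, -284.1, 168.3]
tcp_rot: [3.14, -0.003, 2.994]
ft_force: [0.5, -0.2, 0.5]
opening: 0.588
grip_force: 0.0
```

```bash
python3 go.py 546 -189.5 175 2.211
python3 - <<'E'
from h import *
b=grab("side","pics/s5.png")["frame"]
cv2.imwrite("pics/c5.png",cv2.resize(b[190:340,320:470],None,fx=4,fy=4,interpolation=2)[:,:,::-1])
E
```

```text
shift [78.7 84.  -6.3] roll 44.8 | pos [ 611.4 -284.1  168.3] rot [ 3.140e+00 -3.000e-03  2.994e+00] j [-0.53  0.61  1.48  0.    1.06 -1.96] F [ 0.5 -0.2  0.5] M [ 0.02 -0.01 -0.01] op 0.588 grip 0.0 t 11.75
```

View pics/c5.png

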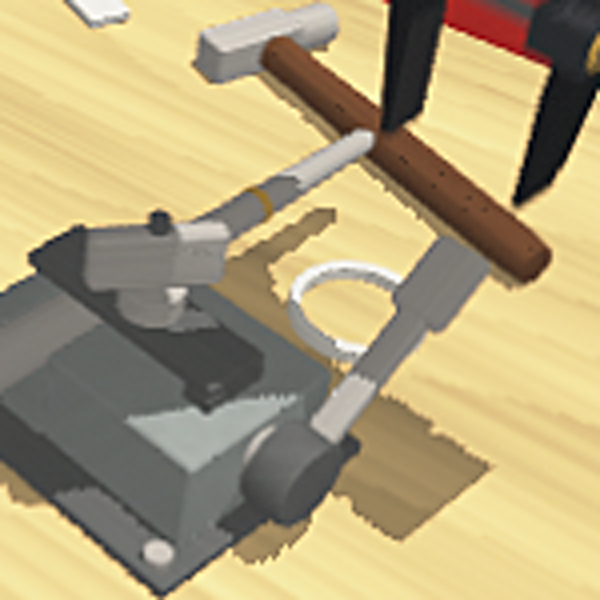

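The lever is up again. The wing's lower front edge runs from (83,287) to (225,283), which puts the wing at about -0.8 rad. It therefore slipped roughly 0.13 rad in the pads earlier, so I'll grip again along the wing and turn further.

Call:
arm_command(targets=[[16,17,-2,7.5,0.6],[32,34,-4,15,0.6],[48,51,-6,22.5,0.6],[64,68,-6,30,0.6],[78,84,-6,37,0.6]])

```text
t: 12.3
eef_pos: [546.4, -189.1, 174.5]
tcp_rot: [3.141, -0.0, 2.343]
ft_force: [0.4, -0.1, 0.1]
opening: 0.599
grip_force: 0.0
```

```bash
python3 go.py 546 -189.5 93 2.34
```

```text
shift [-0.  -0.6 81.5] roll 0.1 | pos [ 546.4 -189.1  174.5] rot [ 3.141 -0.     2.343] j [-0.45  0.47  1.72  0.    0.95 -1.22] F [ 0.4 -0.1  0.1] M [-0.05 -0.08  0.02] op 0.599 grip 0.0 t 12.3
```

Call:
arm_command(targets=[[0,0,25,0,0.6],[0,0,50,0,0.6],[0,0,72,0,0.6],[0,0,81,0,0.6],[0,0,81,0,0.6]])

```text
t: 12.8
eef_pos: [546.7, -189.8, 92.7]
tcp_rot: [-3.141, -0.002, 2.348]
ft_force: [-0.5, 0.4, 0.9]
opening: 0.599
grip_force: 0.0
```

```bash
python3 go.py 546 -189.5 93 2.34
```

```text
shift [ 0.7 -0.3 -0.3] roll 0.4 | pos [ 546.7 -189.8   92.7] rot [-3.141e+00 -2.000e-03  2.348e+00] j [-0.45  0.58  1.79  0.    0.78 -1.23] F [-0.5  0.4  0.9] M [-0.04 -0.01 -0.01] op 0.599 grip 0.0 t 12.8
```

Call:
arm_command(targets=[[0,0,0,0,0],[0,0,0,0,0],[0,0,0,0,0],[0,0,0,0,0],[0,0,0,0,0]])

```text
t: 13.3
eef_pos: [547.1, -190.2, 94.2]
tcp_rot: [3.141, 0.001, 2.348]
ft_force: [-0.4, 0.7, -0.2]
opening: 0.236
grip_force: 0.0
```

Call:
arm_command(targets=[[0,0,0,0,0],[0,0,0,0,0],[0,0,0,0,0]])

```text
t: 13.6
eef_pos: [547.0, -190.2, 93.9]
tcp_rot: [-3.141, 0.0, 2.348]
ft_force: [-1.1, -0.8, 1.7]
opening: 0.129
grip_force: 29.8
```

```bash
python3 go.py 546 -189.5 93 2.34
```

```text
shift [ 1.2 -0.2  0.9] roll 0.5 | pos [ 547.  -190.2   93.9] rot [-3.141  0.     2.348] j [-0.45  0.57  1.79 -0.    0.77 -1.23] F [-1.1 -0.8  1.7] M [-0.19  0.13  0.38] op 0.129 grip 29.8 t 13.6
```

Call:
arm_command(targets=[[0,0,0,4,0]])

```text
t: 13.7
eef_pos: [547.0, -190.2, 93.9]
tcp_rot: [-3.141, 0.0, 2.278]
ft_force: [-0.4, -0.4, 1.4]
opening: 0.137
grip_force: 31.8
```

```bash
python3 go.py 546 -189.5 93 2.34
```

```text
shift [ 1.2 -0.3  0.9] roll -3.5 | pos [ 547.  -190.2   93.9] rot [-3.141  0.     2.278] j [-0.45  0.57  1.79 -0.    0.77 -1.16] F [-0.4 -0.4  1.4] M [-0.13  0.15  0.83] op 0.137 grip 31.8 t 13.7
```

Call:
arm_command(targets=[[0,0,0,4,0],[0,0,0,8,0]])

```text
t: 13.9
eef_pos: [547.1, -190.3, 93.9]
tcp_rot: [-3.141, 0.001, 2.137]
ft_force: [0.0, -0.8, 2.6]
opening: 0.162
grip_force: 36.3
```

```bash
python3 go.py 546 -189.5 93 2.34
```

```text
shift [ 1.3 -0.5  0.9] roll -11.6 | pos [ 547.1 -190.3   93.9] rot [-3.141e+00  1.000e-03  2.137e+00] j [-0.45  0.57  1.79 -0.    0.77 -1.01] F [ 0.  -0.8  2.6] M [-0.19 -0.03  1.11] op 0.162 grip 36.3 t 13.9
```

Call:
arm_command(targets=[[0,0,0,4,0],[0,0,0,8,0],[0,0,0,8,0]])

```text
t: 14.2
eef_pos: [547.3, -190.5, 94.0]
tcp_rot: [3.141, 0.001, 2.0]
ft_force: [1.6, -2.8, 1.1]
opening: 0.19
grip_force: 38.4
```

```bash
python3 go.py 546 -189.5 93 2.34
```

```text
shift [ 1.5 -0.8  1. ] roll -19.5 | pos [ 547.3 -190.5   94. ] rot [3.141e+00 1.000e-03 2.000e+00] j [-0.45  0.57  1.79 -0.    0.77 -0.88] F [ 1.6 -2.8  1.1] M [-0.57 -0.13  1.15] op 0.19 grip 38.4 t 14.2
```

The torque rises to 1.15 N m while the wing stands still, so this is the hard stop. I'll unwind to the wing's line, release, and press the lever again.

Call:
arm_command(targets=[[0,0,0,-8,0],[0,0,0,-15,0],[0,0,0,-15,0.5],[0,0,0,-15,0.5],[0,0,0,-15,0.5]])

```text
t: 14.7
eef_pos: [546.9, -190.0, 93.7]
tcp_rot: [3.141, -0.0, 2.258]
ft_force: [0.4, 0.0, -0.6]
opening: 0.335
grip_force: 0.0
```

Call:
arm_command(targets=[[0,0,-40,0,0.5],[0,0,-80,0,0.3],[0,0,-80,0,0]])

```text
t: 15.0
eef_pos: [548.7, -190.9, 178.4]
tcp_rot: [3.138, 0.007, 2.259]
ft_force: [0.2, 0.1, -0.2]
opening: 0.361
grip_force: 0.0
```

```bash
python3 go.py 606 -284 174 1.424
```

```text
shift [-108.3  -14.9    5.1] roll 47.8 | pos [ 548.7 -190.9  178.4] rot [3.138 0.007 2.259] j [-0.45  0.47  1.72  0.    0.95 -1.14] F [ 0.2  0.1 -0.2] M [-0.05 -0.04 -0.  ] op 0.361 grip 0.0 t 15.0
```

Call:
arm_command(targets=[[-22,-3,0,8.5,0],[-44,-6,0,17,0],[-66,-9,0,25.5,0],[-88,-12,0,34,0],[-110,-15,0,42.5,0]])

```text
t: 15.5
eef_pos: [605.6, -285.1, 172.9]
tcp_rot: [-3.141, -0.001, 1.511]
ft_force: [0.7, -0.1, 0.1]
opening: 0.009
grip_force: 0.0
```

Call:
arm_command(targets=[[0,0,20,5,0],[0,0,36,5,0],[0,0,36,5,0]])

```text
t: 15.8
eef_pos: [604.3, -284.0, 134.8]
tcp_rot: [-3.137, -0.002, 1.43]
ft_force: [-0.7, 0.5, -0.5]
opening: 0.005
grip_force: 0.0
```

```bash
python3 go.py 612 -285 120 1.424
```

```text
shift [ 0.1  7.8 14.8] roll 0.3 | pos [ 604.3 -284.   134.8] rot [-3.137e+00 -2.000e-03  1.430e+00] j [-0.54  0.63  1.52  0.    0.99 -0.4 ] F [-0.7  0.5 -0.5] M [-0.15  0.03 -0.04] op 0.005 grip 0.0 t 15.8
```

Call:
arm_command(targets=[[0,5,12,0,0],[0,8,24,0,0],[0,12,34,0,0],[0,16,44,0,0],[0,19,54,0,0]])

```text
t: 16.3
eef_pos: [624.9, -287.3, 83.2]
tcp_rot: [3.141, 0.0, 1.432]
ft_force: [1.0, 0.3, 2.6]
opening: 0.007
grip_force: 0.9
```

Call:
arm_command(targets=[[0,2,9,0,0],[0,5,18,0,0],[0,7,27,0,0],[0,8,34,0,0],[0,8,37,0,0]])

```text
t: 16.8
eef_pos: [632.1, -288.3, 46.0]
tcp_rot: [-3.141, -0.0, 1.431]
ft_force: [-2.8, 0.9, 17.0]
opening: 0.002
grip_force: 8.6
```

```bash
python3 go.py 632 -288 46 1.424
```

```text
shift [ 0.2 -0.2  0. ] roll 0.4 | pos [ 632.1 -288.3   46. ] rot [-3.141 -0.     1.431] j [-0.52  0.77  1.51  0.    0.86 -0.38] F [-2.8  0.9 17. ] M [-0.08  0.7  -0.01] op 0.002 grip 8.6 t 16.8
```

Call:
arm_command(targets=[[0,0,-1,0,0],[0,0,-30,0,0],[0,0,-75,0,0],[0,0,-125,0,0],[0,0,-165,0,0]])

```text
t: 17.3
eef_pos: [632.2, -288.3, 214.8]
tcp_rot: [3.14, 0.0, 1.431]
ft_force: [-0.1, 0.4, -0.0]
opening: 0.005
grip_force: 0.0
```

Call:
arm_command(targets=[[0,25,-30,0,0],[0,50,-50,0,0],[0,50,-50,0,0],[0,50,-50,0,0]])

```text
t: 17.7
eef_pos: [681.4, -295.0, 261.1]
tcp_rot: [-3.141, -0.0, 1.432]
ft_force: [-1.0, 0.6, -0.3]
opening: 0.004
grip_force: 0.0
```

```bash
python3 go.py 632 -288 46 1.424
python3 - <<'E'
from h import *
t=grab("top","pics/t6.png")["frame"]; b=grab("side","pics/s6.png")["frame"]
f=lambda i,x,y:cv2.resize(i[y:y+120,x:x+80],None,fx=5,fy=5,interpolation=2)
z=cv2.imread("pics/top0.png")[:,:,::-1]
cv2.imwrite("pics/c6.png",np.hstack([f(b,330,220),f(z,153,200)])[:,:,::-1])
E
```

```text
shift [ -0.  -49.7 215.2] roll 0.4 | pos [ 681.4 -295.   261.1] rot [-3.141 -0.     1.432] j [-0.5   0.64  1.16  0.    1.34 -0.36] F [-1.   0.6 -0.3] M [-0.11  0.08 -0.03] op 0.004 grip 0.0 t 17.7
```

View pics/c6.png

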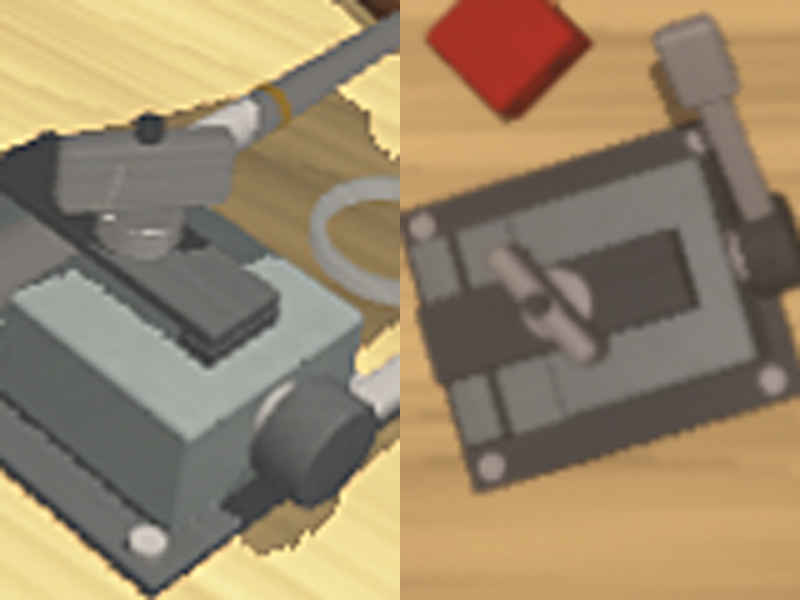

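The left crop shows the wing turned crosswise and the lever low, with its arm at (385,390). The right crop shows the spare's wing about 0.55 rad counter-clockwise of its axis. If that is near nut zero, our nut started at about 0.3 rad, and the 0.92 rad turned puts it at the 1.2 stop. I'll hand in.

```bash
python3 -c "
from cell import env; print(env.job_done())"
```

```text
the job is handed in; nothing more can be done
None
```

I turned the wing nut to its hard stop and pressed the cam lever down to level, then let go and handed the job in, but no verdict came back. The lever took only about 2–3 N to press, not the 7–12 N expected with a tight nut, so the first step is not fully certain.

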